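Fit the kneading blade on its drive shaft

ROBOT

A 6-joint arm with a two-finger parallel gripper is mounted at the origin on the work surface. World frame = base frame: x ahead of the robot, y to its left, z up, the work surface at z = 0. Lengths are in m, angles in rad, forces in N, time in s.
With the tool pointing down it reaches from about 0.375 to 0.925 m from the base axis. Payload 5.7 kg.
Tool frame: the origin (TCP) lies midway between the tips of the shut fingers; the grasp point (between the pads) lies arm.grip_depth behind it (arm.grip_depth is the distance from the TCP to the grasp point, in m); z points along the fingers, y is the direction in which the jaws open and shut (so a half turn about z gives the same grasp; the last joint's range is limited). The gripper opens to 88 mm and grips with 3 to 60 N. Pads are 20 mm wide; open, the fingers measure 115 mm over their backs; the gripper's body (75 mm by 178 mm) begins 61 mm behind the grasp point.
Start: joints at [0.995, 0.359, 1.51, -0, 1.272, -0.115], TCP at [0.267, 0.537, 0.223] pointing down, gripper open.
Joint ranges: [-2.97, 2.97], [-1.01, 2.36], [0.21, 2.38], [-0.96, 4.11], [0.2, 2.71], [-2.98, 2.98]. Speed limits (rad/s): [2.39, 2.39, 3.14, 3.14, 3.14, 3.14].

INTERFACE

Orientations are given as a unit quaternion [w, x, y, z].
In Python, from cell import arm, optics, sign_off, spot_in gives the robot as it stands. The module is installed in compiled form; this text tells all that it offers.
- The arm moves only by the tool arm_command, never from a script. Its arguments are lists of equal length, an entry for each row: "translation": the shift along the tool's x, y, z in m, a list of three; "twist": the turn about the tool's z in degrees; "claw": the finger opening in m, from 0 to 0.0878. A call has 1 to 8 rows; each row is the pose to reach, as a shift and turn from the pose measured when the call began, along the tool's axes at that moment; what a row does not reach only later rows make up. A row lasts 1/12 s, in which the tool goes at most 41.7 mm and 7.16 degrees, less where a joint would pass 70% of its speed; a pose out of reach is approached as far as the arm can. A call with a gripper value outside its range is refused whole. The fingers move at their own pace and stop on an object; the grip force is fixed at half the most. Time passes only in rows, so rows that repeat a pose let the fingers close. It gives the time, the measured TCP pose, the force and the opening at its end, in the units of the state.
- arm.observe(): the state, without advancing time (a new reading comes with each control period).
- optics.get_image(name): name is "scene" or "top"; returns a dict with "image" (384x512x3 uint8, blue, green, red), "fx", "fy", "cx", "cy" (pixels), "dist_coeffs" ([k1, k2, p1, p2, k3] as OpenCV has them; the pictures are not rectified), "T" (4x4, takes a point from camera to world coordinates). Camera axes: x right, y down, z forward; pixel columns grow to the right and rows downward; lengths in m; the calibration is good to about 2 mm. A picture is of the moment at which its call begins. There is no depth.
- sign_off(): hands the job in, once; it reports no verdict.
Trained networks look in a picture, given as the dict that the camera call returned (one of the last four; its "shot" number tells which), for a name from the list of things; names that differ only in an ending like _2 or _b are one class to them, and where a whole thing is asked for, a point or a joint stands for the part that bears it (a point fixed in the world has none). Each returns a list of dicts, best first, with "confidence" (0 to 1); they miss things now and then, are a little off and sometimes report something else, mostly with a low value. They report only what shows in the picture. A call takes as long as a camera call. They do not tell look-alikes from the thing itself.
- spot_in(name, picture): "rect" ([left, top, width, height] in pixels, round what is visible of it).
The state is a dict: "time": time; "q": joint angles; "joint_vel": joint speeds; "effort": joint torques, N m; "eef_pos": TCP position; "tool_rot": TCP orientation; "ft_force": force on the tool from outside, world axes, zero at the start; "moment": the same for the moment, N m; "grip_width": opening from 0.0 (shut) to 1.0 (fully open).
Only numpy, scipy, OpenCV 4.12 (cv2) and the standard library are available. Lean on these libraries where they do the work, as an engineer would, in place of code of your own. Each camera call takes 0.05 s, during which the arm holds its last target. There are 200 camera calls.

TASK

Fit the two-armed kneading blade onto the drive shaft in the kneading machine's bowl: lower it over the shaft, turn it until the slot in its foot lines up with the shaft's cross pin and press it until it drops fully home on the bowl floor, then let go. Leave the four-armed paddle and the round disc standing where they are.

Things in the scene. Friction and masses are not known exactly. Their poses are not given: they have to be found in the camera images.
- blade_mid (a point): Centre of the loose two-armed grey aluminium blade: upright 44 x 44 mm square hub, 90 mm tall, foot 45 mm below this point; z up, flat sides face x and y. Low arms (16 mm high) reach along +x and -x at the foot, 110 mm over tips. Underneath: 26 mm square bore, 76 deep, and a slot along y (square to the arms), 18 wide, 24 high. Half a turn makes no difference. 0.17-0.35 kg.
- shaft_foot (a point): On the drive shaft's axis at the bowl floor, 80 mm over the counter; z up. Shaft 20 mm thick, 60 high, top 15 tapered; it holds against twisting. Cross pin along y at its foot, 40 long, 8 wide, 20 high: a blade not lined up (within 14 deg) rides on it 20 mm high. Open bowl: 210 mm across, rim 50 above this. Fixed white base 224 across, 110 mm high housing to 210 mm on the -y side.
- paddle_mid (a point): centre of the four-armed paddle, not wanted: dull grey cast aluminium, loose, 44 x 44 mm square hub, 90 mm tall, standing upright on the counter, with four low arms in a cross, 110 mm from tip to tip along x and y.
- disc_mid (a point): centre of the round disc attachment, not wanted: dull grey cast aluminium, loose, 44 x 44 mm square hub, 90 mm tall, standing upright on the counter, on a disc 110 mm across and 10 mm thick.
Things that resemble listed ones, but are neither listed nor needed, are in the scene too. What is shaped like the part that bears blade_mid but blue or yellow is not meant.

How it is judged:
By the outcome, as a careful person would: the job done as asked, in the order asked, and still so for the second after the job is handed in, with the robot touching nothing.
It also fails if it takes over 43 s, if anything falls off the work surface, if the arm or the gripper's body presses on something with over 40 N, if the wrist force passes 120 N, or if a joint passes its speed limit or range.

## Working session

There is one attempt and no reset: what is moved stays moved. The work goes in short steps, Python scripts to look and compute and a tool call to move; the robot and the scene stay as the last step left them, time stands still between calls to the robot, and variables do not carry over. Pictures are saved under pics/ and viewed, on a budget of 10 in all, crops included, one or two more only if the job needs it, and the job is handed in when it is done.

Besides the shell and the picture viewer there is one more tool, called after "Call:" as name(argument=value, ...), one argument or row to a line, values as JSON. arm_command: Moves the arm, as the interface text tells. Its arguments: {"type":"object","properties":{"translation":{"type":"array","items":{"type":"array","items":{"type":"number"}}},"twist":{"type":"array","items":{"type":"number"}},"claw":{"type":"array","items":{"type":"number"}}},"required":["translation","twist","claw"]}

```bash
mkdir -p pics
cat > h.py <<'E'
import numpy as np, cv2
from cell import arm, optics, sign_off, spot_in
def K(p): return np.array([[p['fx'],0,p['cx']],[0,p['fy'],p['cy']],[0,0,1.]])
def ray(p,uv):
    n=cv2.undistortPoints(np.array([[uv]],float),K(p),np.array(p['dist_coeffs'],float)).ravel()
    T=np.array(p['T']); d=T[:3,:3]@np.r_[n,1]; return T[:3,3],d/np.linalg.norm(d)
def onz(p,uv,z):
    o,d=ray(p,uv); return o+d*(z-o[2])/d[2]
def tri(*rs):
    A=np.zeros((3,3));b=np.zeros(3)
    for o,d in rs:
        M=np.eye(3)-np.outer(d,d);A+=M;b+=M@o
    x=np.linalg.solve(A,b); return x,[np.linalg.norm((np.eye(3)-np.outer(d,d))@(x-o)) for o,d in rs]
def proj(p,X):
    Ti=np.linalg.inv(np.array(p['T'])); return cv2.projectPoints(np.array(X,float).reshape(-1,1,3),cv2.Rodrigues(Ti[:3,:3])[0],Ti[:3,3],K(p),np.array(p['dist_coeffs'],float))[0].reshape(-1,2)
E
python3 - <<'E'
from h import *
s=arm.observe(); print({k:np.round(v,3) for k,v in s.items()}, arm.grip_depth)
ims=[]
for n in("scene","top"):
    p=optics.get_image(n); ims.append(p['image']); print(n,np.round(p['T'],3).tolist(),p['fx'])
    for k in("blade_mid","shaft_foot","paddle_mid","disc_mid"):
        print(k,[(np.round(d['rect']).tolist(),round(d['confidence'],2)) for d in spot_in(k,p)])
    cv2.imwrite(f"pics/{n}0.png",cv2.resize(p['image'],(800,600)))
    cv2.imwrite(f"pics/raw_{n}0.png",p['image'])
E
```

```text
{'time': np.float64(0.0), 'q': array([ 0.995,  0.359,  1.511,  0.   ,  1.272, -0.115]), 'joint_vel': array([ 0.   , -0.001, -0.001, -0.001, -0.001, -0.001]), 'effort': array([ 1.0000e-03, -5.1539e+01, -2.7073e+01,  6.7000e-02,  3.5000e-02,
       -0.0000e+00]), 'eef_pos': array([0.266, 0.537, 0.222]), 'tool_rot': array([-0.   ,  0.228,  0.974, -0.001]), 'ft_force': array([-0.075, -0.521,  0.391]), 'moment': array([-0.069,  0.001,  0.012]), 'grip_width': np.float64(1.003)} 0.0187
scene [[0.797, 0.416, -0.438, 0.864], [0.604, -0.569, 0.558, -0.421], [-0.017, -0.709, -0.705, 0.678], [0.0, 0.0, 0.0, 1.0]] 483.39956854393034
blade_mid [([241.0, 164.0, 34.0, 63.0], 0.78), ([188.0, 132.0, 47.0, 50.0], 0.73), ([76.0, 209.0, 42.0, 67.0], 0.61)]
shaft_foot [([177.0, 278.0, 22.0, 36.0], 0.74)]
paddle_mid [([287.0, 125.0, 51.0, 54.0], 0.63)]
disc_mid [([350.0, 176.0, 58.0, 69.0], 0.66)]
top [[-0.018, -0.997, 0.076, 0.423], [-1.0, 0.02, 0.024, 0.033], [-0.026, -0.076, -0.997, 1.169], [0.0, 0.0, 0.0, 1.0]] 492.29367136079117
blade_mid [([225.0, 198.0, 25.0, 41.0], 0.85), ([320.0, 265.0, 43.0, 32.0], 0.79), ([205.0, 262.0, 44.0, 28.0], 0.75)]
shaft_foot [([348.0, 169.0, 22.0, 15.0], 0.61)]
paddle_mid [([143.0, 190.0, 43.0, 44.0], 0.73)]
disc_mid [([175.0, 116.0, 42.0, 41.0], 0.89)]
```

View pics/scene0.png

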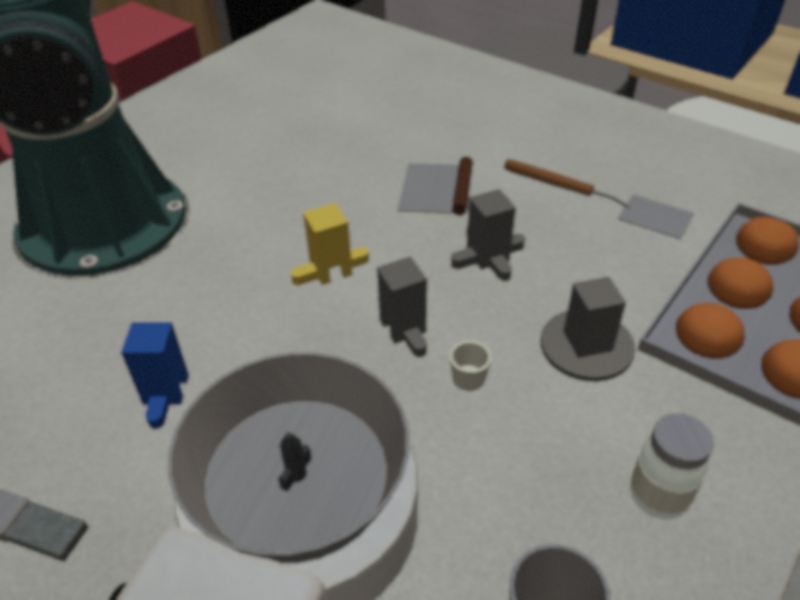

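View pics/top0.png

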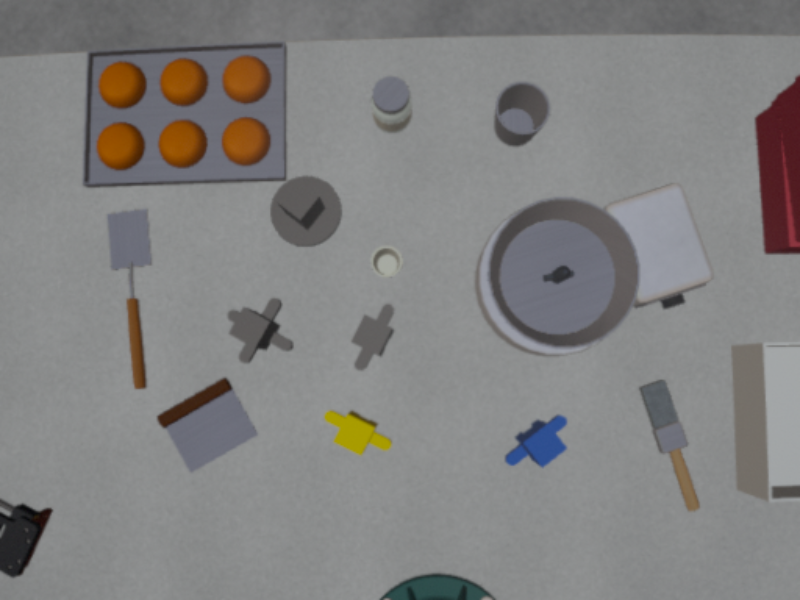

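The image "top" (800 px scale) shows the grey two-armed blade at (374,335), shaft at (558,274) with pin tilted, machine housing at right (660,245). In "scene" the blade is at (402,305), shaft at (293,460).
Candidates for the blade: grey two-armed top(374,335) ← choice; yellow (357,432), blue (540,441): wrong colour; paddle (260,328): four arms; disc (306,211): round. Close crop to check and measure.

Run:
```python
import cv2,numpy as np
def c(f,x,y,w=50,h=37): return cv2.resize(cv2.imread(f)[y-h//2-0:y-h//2+h, x-w//2:x-w//2+w],(400,296),interpolation=cv2.INTER_CUBIC)
t,s="pics/raw_top0.png","pics/raw_scene0.png"
# crops x0=x-25... scale 8 (blade scene scale 4)
a=c(t,239,214,); b=c(t,358,175)
d=c(s,260,193,100,74); e=c(s,188,295)
im=np.vstack([np.hstack([a,d]),np.hstack([b,e])]); im=np.clip(im*1.6,0,255).astype('uint8')
for i in range(0,800,40):
    cv2.line(im,(i,0),(i,4),(0,0,255));cv2.line(im,(i,296),(i,300),(0,0,255))
for j in range(0,592,40): cv2.line(im,(0,j),(4,j),(0,0,255));cv2.line(im,(400,j),(404,j),(0,0,255))
cv2.imwrite("pics/crop1.png",im)
```

```text
(no output)
```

View pics/crop1.png

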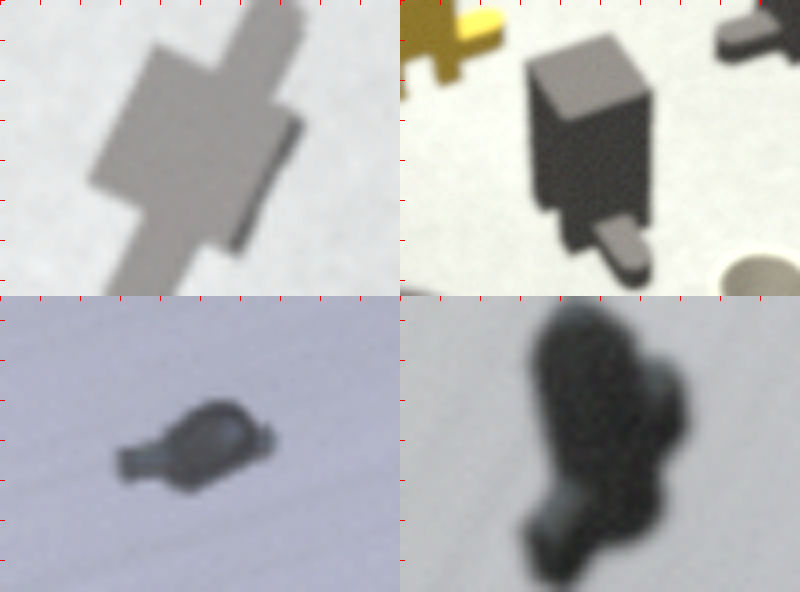

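Crop shows: top-left the grey two-armed blade (top face centre raw top (237.9,214.3), scene (257.5,175.2)), clearly two arms, grey. Bottom: shaft tip raw top ≈(361.5,174), scene ≈(186,281.5); pin ends top ≈(348.6,178) and (366.5,175).

Run:
```python
from h import *
t=optics.get_image("top"); s=optics.get_image("scene")
T=lambda x,y,ox,oy,k:(ox+(x+.5)/k-.5,oy+(y+.5)/k-.5)
tc=[T(x,y,214,196,8) for x,y in[(155,45),(288,112),(232,245),(90,182)]]
sc=[T(x,y,210,156,4) for x,y in[(127,62),(212,34),(252,90),(168,121)]]
X,e=tri(ray(t,np.mean(tc,0)),ray(s,np.mean(sc,0)));print("blade top",X.round(4),np.round(e,4))
c=np.array([onz(t,u,.09) for u in tc]);print(c.round(4)); 
for i in range(4):
    d=c[(i+1)%4]-c[i];print("edge",np.linalg.norm(d).round(4),np.degrees(np.arctan2(d[1],d[0])).round(1))
print("ctr@.09",c.mean(0).round(4),np.mean([onz(s,u,.09) for u in sc],0).round(4))
st,ss=T(230,134,333,157,8),T(185,34,163,277,8)
X,e=tri(ray(t,st),ray(s,ss));print("tip",X.round(4),np.round(e,4),onz(t,st,.14).round(4),onz(s,ss,.14).round(4))
a,b=onz(t,T(125,170,333,157,8),.1),onz(t,T(268,142,333,157,8),.1)
print("pin",a.round(4),b.round(4),(a+b)/2,np.linalg.norm(a-b),np.degrees(np.arctan2(*(a-b)[1::-1])))
a,b=onz(s,T(150,232,163,277,8),.1),onz(s,T(270,85,163,277,8),.1)
print("pin s",a.round(4),b.round(4),(a+b)/2,np.linalg.norm(a-b),np.degrees(np.arctan2(*(a-b)[1::-1])))
# rim of bowl: extremes in top from 800px view -> center
for u in [(490,270),(638,270),(565,200),(563,348)]: print(onz(t,(u[0]*.64,u[1]*.64),.13).round(3))
q=arm.observe()['tool_rot'];from scipy.spatial.transform import Rotation as R
print(R.from_quat(np.r_[q[1:],q[0]]).as_matrix().round(3))
print(proj(t,[[.5,.1,.13]]))
```

```text
blade top [0.4725 0.0867 0.0903] [0.0012 0.0012]
[[0.4996 0.0955 0.09  ]
 [0.4804 0.0592 0.09  ]
 [0.4442 0.0753 0.09  ]
 [0.4623 0.114  0.09  ]]
edge 0.041 -117.9
edge 0.0396 156.1
edge 0.0427 65.1
edge 0.0417 -26.3
ctr@.09 [0.4716 0.086  0.09  ] [0.4729 0.0881 0.09  ]
tip [ 0.551  -0.1787  0.1347] [0.0015 0.0015] [ 0.5493 -0.1787  0.14  ] [ 0.5552 -0.18    0.14  ]
pin [ 0.5449 -0.1578  0.1   ] [ 0.5519 -0.1973  0.1   ] [ 0.54839948 -0.17753022  0.1       ] 0.04014177105846344 99.94558341292732
pin s [ 0.5555 -0.1958  0.1   ] [ 0.5519 -0.1611  0.1   ] [ 0.55367897 -0.1784598   0.1       ] 0.0349419382695335 -84.16620342668185
[ 0.554 -0.079  0.13 ]
[ 0.55  -0.282  0.13 ]
[ 0.648 -0.185  0.13 ]
[ 0.446 -0.175  0.13 ]
[[-0.896  0.445 -0.   ]
 [ 0.445  0.896 -0.   ]
 [ 0.    -0.    -1.   ]]
[[229.70259065 199.72078112]]
```

Blade: (0.472, 0.087), top 0.090 ✓., arms along −26°, slot along 64°. Shaft: (0.550, −0.179), pin along ≈98°. Grip the hub across the arm direction (jaw at −26°): tool twist +90, then −34 at the bowl.

Call:
arm_command(
  translation=[
    [-0.385,-0.311,0.05],
    [-0.385,-0.311,0.05],
    [-0.385,-0.311,0.05],
    [-0.385,-0.311,0.05],
    [-0.385,-0.311,0.05],
    [-0.385,-0.311,0.05],
    [-0.385,-0.311,0.05],
    [-0.385,-0.311,0.05],
  ],
  twist=[90,90,90,90,90,90,90,90],
  claw=[0.0878,0.0878,0.0878,0.0878,0.0878,0.0878,0.0878,0.0878],
)

```text
time: 1.27
eef_pos: [0.4057, 0.2343, 0.1893]
tool_rot: [0.0, 0.669, 0.743, 0.0]
ft_force: [0.7, -0.3, 0.1]
grip_width: 1.002
```

```bash
cat >> h.py <<'E'
from scipy.spatial.transform import Rotation as Ro
def go(target,yaw):
    "print shift in tool axes and twist to bring TCP to target with the jaw axis at yaw (deg)"
    s=arm.observe(); q=s['tool_rot']; M=Ro.from_quat(np.r_[q[1:],q[0]]).as_matrix()
    cur=np.degrees(np.arctan2(M[1,1],M[0,1]))
    print("t",s['time'],"tcp",np.round(s['eef_pos'],4),"jaw",cur.round(2),"tilt",M[:,2].round(3),"F",np.round(s['ft_force'],1),"M",np.round(s['moment'],2),"w",s['grip_width'].round(3),"q",np.round(s['q'],2))
    print("shift",(M.T@(np.array(target)-s['eef_pos'])).round(4),"twist",-((yaw-cur+90)%180-90))
E
python3 -c "
from h import *
go([.4723,.087,.16],-26)"
```

```text
Traceback (most recent call last):
  File "h.py", line 21, in go
    print("t",s['time'],"tcp",np.round(s['eef_pos'],4),"jaw",cur.round(2),"tilt",M[:,2].round(3),"F",np.round(s['ft_force'],1),"M",np.round(s['moment'],2),"w",s['grip_width'].round(3),"q",np.round(s['q'],2))
                                                                                                                                                               ^^^^^^^^^^^^^^^^^^^^^
AttributeError: 'float' object has no attribute 'round'
```

```bash
sed -i "s/s\['grip_width'\].round(3)/s['grip_width']/" h.py; python3 -c "
from h import *
go([.4723,.087,.16],-26)"
```

```text
t 1.2667 tcp [0.4057 0.2343 0.1893] jaw 5.97 tilt [ 0.001  0.    -1.   ] F [ 0.7 -0.3  0.1] M [-0.04 -0.01 -0.05] w 1.002421757918992 q [ 0.38  0.21  1.83 -0.    1.11  0.27]
shift [-0.1534  0.0508  0.0293] twist 31.970680337251608
```

Call:
arm_command(
  translation=[
    [-0.153,0.051,0.03],
    [-0.153,0.051,0.03],
    [-0.153,0.051,0.03],
    [-0.153,0.051,0.03],
    [-0.153,0.051,0.04],
    [-0.153,0.051,0.05],
    [-0.153,0.051,0.05],
  ],
  twist=[32,32,32,32,32,32,32],
  claw=[0.0878,0.0878,0.0878,0.0878,0.0878,0.0878,0.0878],
)

```text
time: 1.85
eef_pos: [0.4709, 0.0871, 0.1376]
tool_rot: [-0.001, 0.848, 0.53, -0.001]
ft_force: [-0.5, -0.8, 0.5]
grip_width: 1.002
```

```bash
python3 -c "
from h import *
go([.4723,.087,.054],-26)
t=optics.get_image('top')['image'];s=optics.get_image('scene')['image']
im=np.hstack([cv2.resize(t[165:265,190:290],(400,400)),cv2.resize(s[100:240,190:330],(400,400))])
cv2.imwrite('pics/grasp.png',np.clip(im*1.5,0,255))"
```

```text
t 1.85 tcp [0.4709 0.0871 0.1376] jaw -25.98 tilt [-0.003  0.    -1.   ] F [-0.5 -0.8  0.5] M [-0.08  0.08 -0.05] w 1.001522001696264 q [0.04 0.29 1.86 0.   0.99 0.49]
shift [0.0006 0.0016 0.0836] twist 0.015516059559757878[ WARN:0@0.533] global loadsave.cpp:1063 imwrite_ Unsupported depth image for selected encoder is fallbacked to CV_8U.
```

View pics/grasp.png

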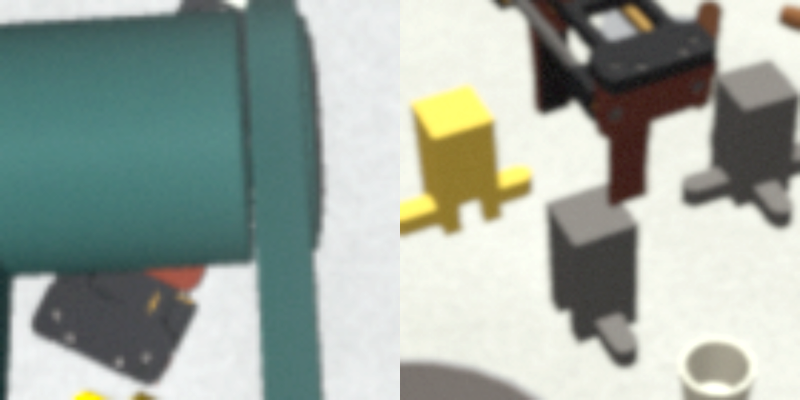

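The gripper is centred over the grey blade: fingertips at scene crop (550,105)/(627,195), hub top (592,213), consistent with z 0.138 vs 0.09. Descend and close.

Call:
arm_command(
  translation=[
    [0.001,0.001,0.04],
    [0.001,0.001,0.079],
    [0.001,0.001,0.079],
    [0.001,0.001,0.079],
    [0.001,0.001,0.079],
    [0.001,0.001,0.079],
    [0.001,0.001,0.079],
  ],
  twist=[0,0,0,0,0,0,0],
  claw=[0.0878,0.0878,0.0878,0.03,0.03,0.03,0.03],
)

```text
time: 2.53
eef_pos: [0.4743, 0.0891, 0.0621]
tool_rot: [0.001, 0.847, 0.531, 0.002]
ft_force: [-1.0, -0.0, 0.2]
grip_width: 0.736
```

```bash
python3 -c "
from h import *
go([.4723,.087,.2],-26)"
```

```text
t 2.5333 tcp [0.4743 0.0891 0.0621] jaw -25.81 tilt [ 0.003  0.001 -1.   ] F [-1.  -0.   0.2] M [-0.09  0.06 -0.03] w 0.7359264492593064 q [0.04 0.41 1.93 0.   0.79 0.49]
shift [-0.0025 -0.0005 -0.1379] twist 0.1932112364334415
```

Call:
arm_command(
  translation=[
    [-0.001,-0.001,0.008],
    [-0.001,-0.001,0.008],
    [-0.001,-0.001,0.008],
    [-0.001,-0.001,0.008],
    [-0.001,-0.001,0.008],
    [-0.001,-0.001,0.008],
    [-0.001,-0.001,0.008],
  ],
  twist=[0,0,0,0,0,0,0],
  claw=[0.065,0.065,0.03,0.03,0.03,0.03,0.03],
)

```text
time: 3.12
eef_pos: [0.4736, 0.0886, 0.0542]
tool_rot: [0.001, 0.847, 0.531, 0.002]
ft_force: [2.0, 0.3, 0.7]
grip_width: 0.499
```

```bash
python3 -c "
from h import *
go([.4723,.087,.2],-26)"
```

```text
t 3.1167 tcp [0.4736 0.0886 0.0542] jaw -25.82 tilt [ 0.004  0.001 -1.   ] F [2.  0.3 0.7] M [-0.06 -0.   -0.01] w 0.4994633346545772 q [0.04 0.42 1.94 0.   0.77 0.49]
shift [-1.700e-03  1.000e-04 -1.458e-01] twist 0.1829271286656251
```

Gripped (43.8 mm ✓). Lift, then traverse.

Call:
arm_command(
  translation=[
    [0,0,-0.04],
    [0,0,-0.08],
    [0,0,-0.12],
    [0,0,-0.16],
    [0,0,-0.2],
    [0,0,-0.2],
    [0,0,-0.2],
  ],
  twist=[0,0,0,0,0,0,0],
  claw=[0.03,0.03,0.03,0.03,0.03,0.03,0.03],
)

```text
time: 3.7
eef_pos: [0.4739, 0.0886, 0.256]
tool_rot: [0.002, 0.847, 0.531, 0.004]
ft_force: [0.1, 0.2, -3.6]
grip_width: 0.503
```

```bash
python3 -c "
from h import *
go([.551,-.179,.25],8)"
```

```text
t 3.7 tcp [0.4739 0.0886 0.256 ] jaw -25.81 tilt [ 0.009  0.001 -1.   ] F [ 0.1  0.2 -3.6] M [-0.02  0.14  0.01] w 0.5032664344032464 q [0.04 0.15 1.72 0.   1.27 0.49]
shift [-0.2074  0.1858  0.0065] twist -33.81141511517582
```

Call:
arm_command(
  translation=[
    [-0.207,0.186,0.006],
    [-0.207,0.186,0.006],
    [-0.207,0.186,0.006],
    [-0.207,0.186,0.006],
    [-0.207,0.186,0.006],
    [-0.207,0.186,0.006],
    [-0.207,0.186,0.006],
    [-0.207,0.186,0.006],
  ],
  twist=[-34,-34,-34,-34,-34,-34,-34,-34],
  claw=[0.03,0.03,0.03,0.03,0.03,0.03,0.03,0.03],
)

```text
time: 4.37
eef_pos: [0.5516, -0.1849, 0.2471]
tool_rot: [0.003, 0.656, 0.755, 0.001]
ft_force: [0.4, 0.5, -2.5]
grip_width: 0.496
```

Call:
arm_command(
  translation=[
    [0,0,0],
  ],
  twist=[0],
  claw=[0.03],
)

```text
time: 4.45
eef_pos: [0.5507, -0.1866, 0.2442]
tool_rot: [0.001, 0.657, 0.753, 0.001]
ft_force: [0.0, 0.4, -3.6]
grip_width: 0.504
```

```bash
python3 -c "
from h import *
go([.551,-.179,.25],8)
p=optics.get_image('scene');s=p['image']; cv2.imwrite('pics/raw_over.png',s)
o,d=110,160
im=np.clip(s[130:330,90:350]*1.5,0,255).astype('uint8')
cv2.imwrite('pics/over.png',cv2.resize(im,(780,600)))"
```

```text
t 4.45 tcp [ 0.5507 -0.1866  0.2442] jaw 7.79 tilt [ 0.002  0.001 -1.   ] F [ 0.   0.4 -3.6] M [-0.01  0.06 -0.01] w 0.5041182946964071 q [-0.45  0.31  1.52  0.    1.3  -0.58]
shift [ 0.0075  0.0013 -0.0058] twist -0.21114904152469194
```

View pics/over.png

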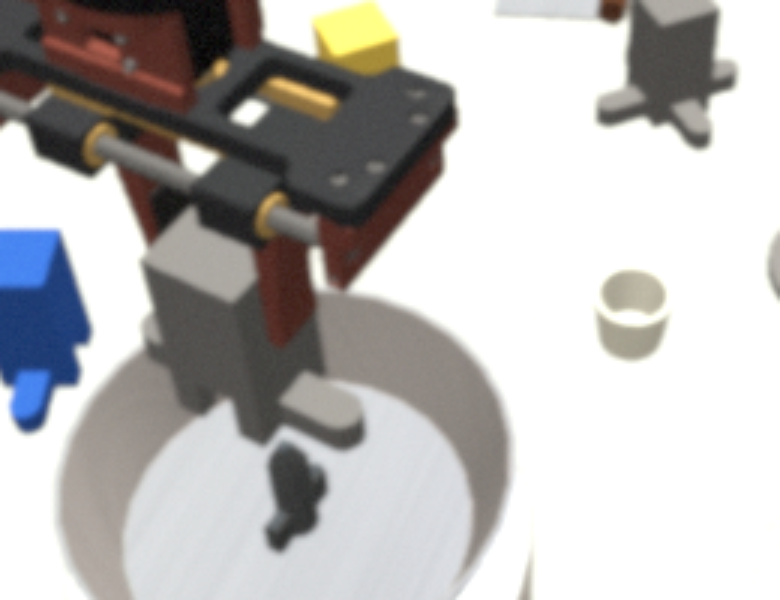

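```bash
python3 -c "
from h import *
p=optics.get_image('scene');q=optics.get_image('top')
s=arm.observe();c=s['eef_pos'];a=np.radians(7.8);u=np.array([np.cos(a),np.sin(a),0]);v=np.array([-u[1],u[0],0])
f=lambda dx,dy,z:c+dx*u+dy*v+[0,0,z-.054]
P=[f(.022,-.022,.09),f(-.022,-.022,.09),f(.022,-.022,0),f(.055,0,.016)]
print(((proj(p,P)-[90,130])*3).round(0).tolist(), 'seen (238,300),(143,260),(262,443),(362,415)')
print('1mm x,y,z', ((proj(p,P[2]+np.eye(3)*.001)-proj(p,P[2]))*3).round(2).tolist())
# shaft model check
b=np.radians(98);w=np.array([np.cos(b),np.sin(b),0])
for sx,sy in((.550,-.1785),(.552,-.1785),(.551,-.18)):
  o=np.array([sx,sy,0]);S=[o+[0,0,.14],o+w*.02+[0,0,.1],o-w*.02+[0,0,.1]]
  print(sx,sy,((proj(p,S)-[90,130])*3).round(0).tolist(),((proj(q,S)-[333,157])*8).round(0).tolist())
go([.551,-.179,.2],8)"
```

```text
[[240.0, 295.0], [145.0, 253.0], [270.0, 440.0], [364.0, 410.0]] seen (238,300),(143,260),(262,443),(362,415)
1mm x,y,z [[1.79, 1.2], [1.69, -1.63], [-0.3, -1.45]]
0.55 -0.1785 [[281.0, 445.0], [315.0, 463.0], [266.0, 527.0]] [[226.0, 128.0], [125.0, 158.0], [268.0, 135.0]]
0.552 -0.1785 [[284.0, 447.0], [318.0, 465.0], [269.0, 530.0]] [[225.0, 121.0], [124.0, 151.0], [268.0, 128.0]]
0.551 -0.18 [[280.0, 448.0], [314.0, 466.0], [265.0, 531.0]] [[231.0, 124.0], [130.0, 154.0], [273.0, 131.0]]
t 4.6 tcp [ 0.5498 -0.1835  0.2447] jaw 7.97 tilt [ 0.001  0.002 -1.   ] F [ 0.7 -1.  -3.6] M [-0.04  0.01  0.02] w 0.5013906724389331 q [-0.44  0.31  1.53  0.    1.3  -0.58]
shift [0.0043 0.0017 0.0447] twist -0.034583099759927904
```

Scene image: blade held, foot's near corner (262,443), shaft tip (288,450), consistent with a blade centre 2 mm to −y of TCP. Align to TCP (0.551,−0.176) and descend to just above the shaft, then feel.

Call:
arm_command(
  translation=[
    [0.0075,0.0025,0.02],
    [0.0075,0.0025,0.043],
    [0.0075,0.0025,0.043],
    [0.0075,0.0025,0.043],
  ],
  twist=[0,0,0,0],
  claw=[0.03,0.03,0.03,0.03],
)

```text
time: 4.93
eef_pos: [0.5497, -0.1735, 0.2005]
tool_rot: [-0.002, 0.656, 0.755, 0.0]
ft_force: [-0.2, 0.2, -2.9]
grip_width: 0.5
```

```bash
python3 -c "
from h import *
go([.551,-.176,.185],8)
s=optics.get_image('scene')['image']
im=np.clip(s[200:340,110:290]*2.,0,255).astype('uint8')
cv2.imwrite('pics/near.png',cv2.resize(im,(760,591),interpolation=2))"
```

```text
t 4.9333 tcp [ 0.5497 -0.1735  0.2005] jaw 8.07 tilt [-0.003  0.003 -1.   ] F [-0.2  0.2 -2.9] M [-0.04  0.05  0.03] w 0.5004440407545667 q [-0.43  0.35  1.59  0.    1.21 -0.57]
shift [-0.0027  0.001   0.0155] twist 0.06727328992428738
```

View pics/near.png

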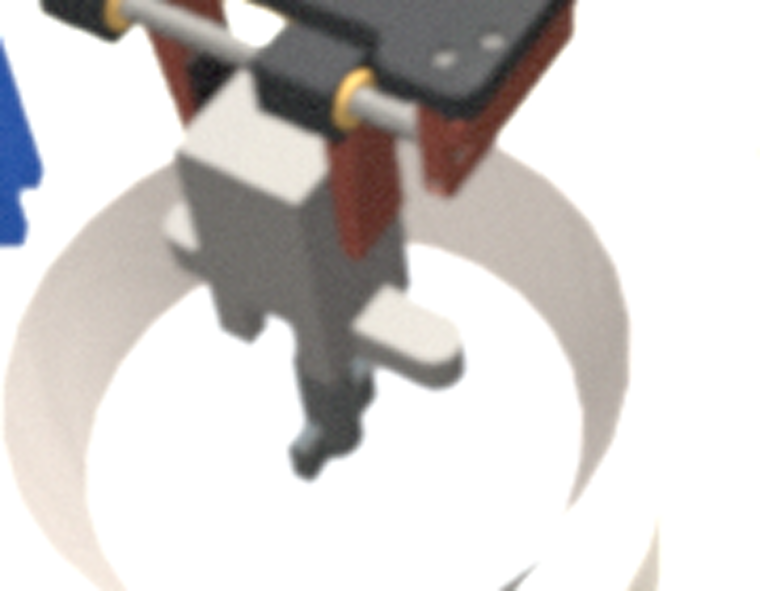

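Foot sits just above the shaft, tip around (321,343), pin at (305,455)–(365,380). The two views disagree on shaft x by a few mm; fit a shaft silhouette model to both initial pictures.

```bash
cat > fit.py <<'E'
from h import *
from scipy.optimize import minimize
ps={}
for n in("top","scene"):
    ps[n]=optics.get_image(n)
box={"top":(340,160,40,32),"scene":(165,262,45,60)}
U=8
M={}
for n,(x,y,w,h) in box.items():
    g=cv2.cvtColor(cv2.imread(f"pics/raw_{n}0.png"),6)[y:y+h,x:x+w].astype(np.float32)
    bg=np.median(g); lo=np.percentile(g,3); m=np.clip((bg-g)/(bg-lo),0,1); M[n]=m
def ren(n,x,y,yaw):
    bx,by,w,h=box[n]; im=np.zeros((h*U,w*U),np.float32)
    a=np.linspace(0,2*np.pi,24)
    sh=[[.01*np.cos(t),.01*np.sin(t),z] for t in a for z in(.08,.125)]+[[.006*np.cos(t),.006*np.sin(t),.14] for t in a]
    pin=[[i*.004,j*.02,z] for i in(-1,1) for j in(-1,1) for z in(.08,.1)]
    R=Ro.from_euler('z',yaw).as_matrix()
    for S in(sh,pin):
        q=(proj(ps[n],np.array(S)@R.T+[x,y,0])-[bx,by]+.5)*U
        cv2.fillConvexPoly(im,cv2.convexHull(q.astype(np.float32)).round().astype(np.int32),1)
    return cv2.GaussianBlur(cv2.resize(im,(w,h),interpolation=cv2.INTER_AREA),(0,0),.9)
for use in(["top"],["scene"],["top","scene"]):
    f=lambda v:sum(((ren(n,v[0]/100,v[1]/100,v[2]/10)-M[n])**2).sum() for n in use)
    r=min((minimize(f,[55+.0,-17.85,k],method="Nelder-Mead",options=dict(initial_simplex=[[55,-17.85,k],[55.5,-17.85,k],[55,-17.4,k],[55,-17.85,k+2]])) for k in(0,1,2)),key=lambda r:r.fun)
    print(use,r.x[0]/100,r.x[1]/100,"pin deg",90+np.degrees(r.x[2]/10),r.fun)
E
python3 fit.py
```

```text
['top'] 0.5497123526279674 -0.17892791419957965 pin deg 98.58266033171374 2.151712417602539
['scene'] 0.5511678188433283 -0.17824698086929058 pin deg 101.38696978708529 28.515491485595703
['top', 'scene'] 0.5507509971270841 -0.17831003249794697 pin deg 100.9250354463765 35.71061706542969
```

Fit agrees: shaft (0.5505, −0.1785), pin ≈ 100°. Descend with jaw at 10°.

Call:
arm_command(
  translation=[
    [-0.0025,0.0005,0],
    [-0.0025,0.0005,0.008],
    [-0.0025,0.0005,0.016],
    [-0.0025,0.0005,0.024],
  ],
  twist=[-2,-2,-2,-2],
  claw=[0.03,0.03,0.03,0.03],
)

```text
time: 5.42
eef_pos: [0.5532, -0.1779, 0.1788]
tool_rot: [0.001, 0.643, 0.766, 0.001]
ft_force: [-1.0, -0.3, -3.9]
grip_width: 0.501
```

```bash
python3 -c "
from h import *
go([.5505,-.176,.16],10)"
```

```text
t 5.4167 tcp [ 0.5532 -0.1779  0.1788] jaw 9.96 tilt [ 0.004  0.    -1.   ] F [-1.  -0.3 -3.9] M [-0.09  0.07  0.  ] w 0.5006268701456464 q [-0.43  0.37  1.61  0.    1.16 -0.61]
shift [ 0.0023 -0.0024  0.0188] twist -0.041255762093172166
```

Entered the bore with no contact force. Continue to just above the pin.

Call:
arm_command(
  translation=[
    [0.001,-0.0015,0.006],
    [0.001,-0.0015,0.012],
    [0.001,-0.0015,0.018],
    [0.001,-0.0015,0.022],
    [0.001,-0.0015,0.022],
  ],
  twist=[0,0,0,0,0],
  claw=[0.03,0.03,0.03,0.03,0.03],
)

```text
time: 5.83
eef_pos: [0.5509, -0.1769, 0.1556]
tool_rot: [0.0, 0.643, 0.766, 0.001]
ft_force: [0.2, 0.5, -3.5]
grip_width: 0.499
```

```bash
python3 -c "
from h import *
go([.5505,-.176,.134],10)"
```

```text
t 5.8333 tcp [ 0.5509 -0.1769  0.1556] jaw 9.95 tilt [ 0.002  0.001 -1.   ] F [ 0.2  0.5 -3.5] M [-0.1   0.01  0.02] w 0.49888211613026606 q [-0.43  0.4   1.64  0.    1.11 -0.61]
shift [ 0.0009 -0.0003  0.0216] twist -0.04954244825798071
```

Still free. Press down through the pin zone towards home (TCP ≈ 0.134).

Call:
arm_command(
  translation=[
    [0,0,0.004],
    [0,0,0.008],
    [0,0,0.012],
    [0,0,0.016],
    [0,0,0.019],
    [0,0,0.019],
  ],
  twist=[0,0,0,0,0,0],
  claw=[0.03,0.03,0.03,0.03,0.03,0.03],
)

```text
time: 6.33
eef_pos: [0.5505, -0.1767, 0.1358]
tool_rot: [-0.0, 0.643, 0.766, 0.001]
ft_force: [0.1, 0.1, -2.9]
grip_width: 0.5
```

```bash
python3 -c "
from h import *
go([.5505,-.176,.132],10)"
```

```text
t 6.3333 tcp [ 0.5505 -0.1767  0.1358] jaw 9.95 tilt [ 0.001  0.002 -1.   ] F [ 0.1  0.1 -2.9] M [ 0.01  0.11 -0.06] w 0.5000295872827045 q [-0.43  0.42  1.66  0.    1.07 -0.61]
shift [0.0006 0.0001 0.0038] twist -0.051917297693179876
```

Past the pin already. Press to contact with the floor.

Call:
arm_command(
  translation=[
    [0,0,0.002],
    [0,0,0.003],
    [0,0,0.004],
    [0,0,0.004],
  ],
  twist=[0,0,0,0],
  claw=[0.03,0.03,0.03,0.03],
)

```text
time: 6.67
eef_pos: [0.5509, -0.1768, 0.1341]
tool_rot: [0.001, 0.643, 0.766, 0.001]
ft_force: [-4.6, 2.1, 13.8]
grip_width: 0.497
```

Contact (+14 N) at TCP 0.134, foot at 0.080: home. Release, then rise.

Call:
arm_command(
  translation=[
    [0,0,-0.001],
    [0,0,-0.001],
    [0,0,-0.001],
    [0,0,-0.001],
    [0,0,-0.001],
    [0,0,-0.001],
  ],
  twist=[0,0,0,0,0,0],
  claw=[0.08,0.08,0.08,0.08,0.08,0.08],
)

```text
time: 7.17
eef_pos: [0.5509, -0.1768, 0.1348]
tool_rot: [0.0, 0.643, 0.766, 0.001]
ft_force: [-0.1, 0.3, -0.1]
grip_width: 0.898
```

Call:
arm_command(
  translation=[
    [0,0,-0.02],
    [0,0,-0.05],
    [0,0,-0.09],
    [0,0,-0.13],
    [0.04,0,-0.15],
    [0.08,0,-0.15],
    [0.12,0,-0.15],
    [0.15,0,-0.15],
  ],
  twist=[0,0,0,0,0,0,0,0],
  claw=[0.08,0.08,0.08,0.08,0.08,0.08,0.08,0.08],
)

```text
time: 7.83
eef_pos: [0.5239, -0.0267, 0.2855]
tool_rot: [0.0, 0.643, 0.766, 0.002]
ft_force: [-0.1, -0.7, 0.3]
grip_width: 0.908
```

```bash
python3 -c "
from h import *
go([.5505,.05,.3],10)
p=optics.get_image('scene');q=optics.get_image('top')
a=np.clip(p['image'][190:340,90:290]*1.7,0,255).astype('uint8');b=np.clip(q['image'][100:250,290:490]*1.7,0,255).astype('uint8')
cv2.imwrite('pics/end.png',np.hstack([cv2.resize(a,(400,300),interpolation=2),cv2.resize(b,(400,300),interpolation=2)]))
al=np.radians(10);u=np.array([np.cos(al),np.sin(al),0]);v=np.array([-u[1],u[0],0]);o=np.array([.5505,-.1787,.08])
C=[o+i*u*.022+j*v*.022+[0,0,.09] for i,j in((1,-1),(-1,-1),(-1,1),(1,1))]+[o+u*.055+[0,0,.016]]
print(((proj(p,C)-[90,190])*2).round().tolist(),((proj(q,C)-[290,100])*2+[400,0]).round().tolist())"
```

```text
t 7.8333 tcp [ 0.5239 -0.0267  0.2855] jaw 9.93 tilt [ 0.003  0.002 -1.   ] F [-0.1 -0.7  0.3] M [-0.06  0.05  0.01] w 0.9078581973397383 q [-0.18  0.19  1.58  0.    1.36 -0.36]
shift [ 0.071   0.0395 -0.0142] twist -0.06534557004007979
[[192.0, 188.0], [135.0, 162.0], [173.0, 115.0], [229.0, 138.0], [263.0, 244.0]] [[565.0, 117.0], [574.0, 159.0], [532.0, 167.0], [523.0, 125.0], [524.0, 102.0]]
```

View pics/end.png

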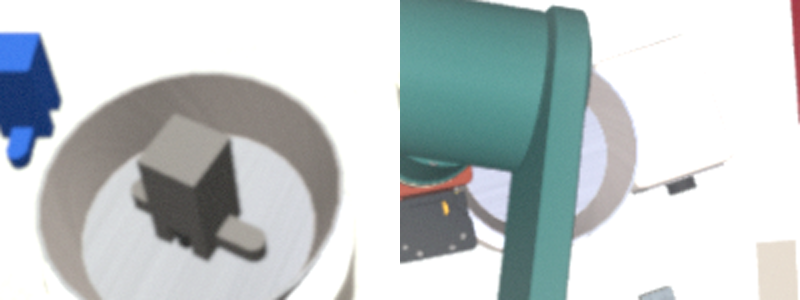

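The blade stands upright in the bowl: hub corner seen at (193,187) against (192,188) predicted for fully home, arm tip (263,245) against (263,244). Riding on the pin would shift these by about 20 px. Nothing touches it, so I'm handing in.

```bash
python3 -c "
from h import *
print(sign_off())"
```

```text
the job is handed in; nothing more can be done
None
```

The grey two-armed blade is on the drive shaft, fully home on the bowl floor. The gripper has let go and backed away, and I handed the job in at about 7.9 s.

**How it went:** I gripped the hub (43.8 mm measured) and turned the blade about 36° to line its slot up with the pin at about 100°. It went over the shaft and past the pin without any contact force. It met the floor at about 14 N with the foot at z ≈ 0.080, as it should.

**Last checks:**
- After release, the hub corner and the arm tip were within about 1 px of where they should be for a blade fully home; another hub corner was about 5 px off. A blade riding on the pin would be about 20 px off.
- The wrist force was near zero after letting go.
- The top view could not confirm the fit because the arm was in the way, so the visual check rests on the scene camera alone.
- My first hand-picked readings of the shaft's x position disagreed by about 5 mm between the two views. Fitting the shaft's outline to both pictures brought them within 1.5 mm, and the fit confirmed it.
- I never moved the arm near the four-armed paddle or the round disc. I did not check them again in a final picture.

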